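# Wipe the splitting-press board clean with the scraper block

### The arm

A 6-joint arm with a two-finger parallel gripper is mounted at the origin on the work surface. World frame = base frame: x ahead of the robot, y to its left, z up, the work surface at z = 0. Lengths are in mm, angles in degrees, forces in N, time in s.
With the tool pointing down it reaches from about 300 to 775 mm from the base axis. Payload 14.6 kg.
Tool frame: the origin (TCP) lies at the very end of the fingers, on their centre line; the grasp point (between the pads) lies 19 mm behind it; z points along the fingers, y is the line along which they close (so a half turn about z gives the same grasp; the last joint's range is limited). The gripper opens to 94 mm and grips with 3 to 60 N. Pads are 16 mm wide; open, the fingers measure 119 mm over their backs; the gripper's body (75 mm by 177 mm) begins 78 mm behind the grasp point.
Start: joints at [-76.41, 17.183, 87.147, -0, 75.671, -3.816], TCP at [164.525, -524.806, 205.446] pointing down, gripper open.
Joint ranges: [-173.82, 173.82], [-45.26, 126.66], [13.44, 144.39], [-59.66, 239.66], [0, 175.72], [-146.38, 146.38]. Speed limits (degrees/s): [127.2, 127.2, 147.25, 180, 180, 180].

### API

Orientations are given as a 3x3 rotation matrix whose columns are the frame's x, y, z axes.
In Python, from station import manip gives the robot as it stands. The module is installed in compiled form; this text tells all that it offers.
- The arm moves only by the shell command python3 -m handwheel 'ROWS' [FORCE]. ROWS is JSON, a list that holds one entry, the list of rows, each a list of 5 numbers: the shift along the tool's x, y, z in cm, then the turn about the tool's z in rad, then the opening, from 0 (shut) to 1 (fully open). A call has 1 to 20 rows; each row shifts and turns the commanded pose from where the row before left it, along the tool's axes as they then stand; what a row does not reach is not made up. A row lasts 1/8 s, in which the tool goes at most 62.5 mm and 10.7 degrees, less where a joint would pass 70% of its speed; a pose out of reach is approached as far as the arm can. A call is refused whole if a number of a shift passes 6.25 or a number of a turn 0.188, either way. A call with a gripper value outside its range is refused whole. The fingers move at their own pace and stop on an object; FORCE is the grip in N (left out, the last holds). Time passes only in rows, so rows that do not move let the fingers close. It gives the time, the measured TCP pose, the force, the opening and the grip force at its end, in the units of the state.
- manip.state(): the state, without advancing time (a new reading comes with each control period).
- manip.capture(name): name is "scene" or "side" or "wrist"; returns a dict with "image" (384x512x3 uint8, red, green, blue), "z_map" (384x512 float32, mm along the optical axis (not along the pixel's ray), 0 where there is no reading), "intrinsics" (3x3 intrinsics, pixels), "eye" and "orientation" of the camera in the world. Camera axes: x right, y down, z forward; pixel columns grow to the right and rows downward; lengths in mm; the calibration is good to about 2 mm. A picture is of the moment at which its call begins.
- manip.sign_off(): hands the job in; it is judged then, once.
Trained networks look in the newest picture that a camera, given by its name, has taken for a name from the list of things; names that differ only in an ending like _2 or _b are one class to them, and where a whole thing is asked for, a point or a joint stands for the part that bears it (a point fixed in the world has none). Each returns a list of dicts, best first, with "confidence" (0 to 1); they miss things now and then, are a little off and sometimes report something else, mostly with a low value. They report only what shows in the picture. A call takes as long as a camera call.
- manip.search_frame(camera, label): "bbox" ([centre column, centre row, width, height] in pixels, round what is visible of it).
- manip.spot_point(camera, label): "point" ([column, row] in pixels: a listed point, or the origin of a listed thing).
The state is a dict: "time": time; "joints": joint angles; "dq": joint speeds; "joint_efforts": joint torques, N m; "position": TCP position; "orientation": TCP orientation; "ft_force": force on the tool from outside, world axes, zero at the start; "wrist_torque": the same for the moment, N m; "finger_gap": finger opening in mm; "grasp_force": force on a finger pad.
Only numpy, scipy, OpenCV 4.12 (cv2) and the standard library are available. Lean on these libraries where they do the work, as an engineer would, in place of code of your own. Each camera call takes 0.05 s, during which the arm holds its last target. There are 200 camera calls.

### The job

Clear the wood chips off the press board: lift the scraper from its rest by the leaning handle, set its sole down flat on the board under the splitting blade, behind all the chips, and wipe them along the board and over its open end into the steel tray, keeping the sole pressed to the board all the way (about 8 N, never above 30 N on the press). The sole's depth setting differs each time, so feel for the board; move the chips only with the scraper, never with the fingers, and get all four into the tray. Then lay the scraper back upright in the middle of its rest, let go, and leave the billets, mug and glue bottle where they are.

Things in the scene. Friction and masses are not known exactly. Their poses are not given: they have to be found in the camera images.
- press: Fixed cast-iron wood-splitting press, 0.5 m tall. Origin on the table under the middle of its board, axes as the board's. Base 250 (x) x 500 (y) x 50 mm high, from y = -370 to +130. Rails along the board's two long edges: inner faces at x = +-85 mm, tops 12 mm above the board. Column 100 mm wide (x), y = -360 to -210 mm.
- head (a point): Middle of the underside of the press head at its free end, 220 mm above the board's face, at y = -60 mm. The head overhangs the board: 100 mm wide (x), from the column to this point. Under it hang, at y = -100 mm, a 42 mm round ram and a splitting blade 62 mm wide (x), its edge 162 mm above the board.
- board: Fixed white-faced board on the press, rigid. Origin in the plane of its top face (70 mm above the table), z up. The face runs from x = -85 to +85 mm between the rails and from y = -160 mm (under the head) to y = +150 mm (the open end, above the tray).
- tray: Fixed open steel tray on the table at the board's open end, under its edge. Outer 270 (x) x 180 (y) x 45 mm high, walls 5 mm. Origin under its centre.
- rest: Fixed plywood rest for the scraper. Origin under its centre. Base 250 (x) x 100 (y) x 10 mm with two bearers, tops 50 mm above the table, 80 mm long (y), from x = 84 to 114 mm on either side. The scraper's wooden bar lies across them, its sole hanging free between.
- scraper: Loose scraper, 0.28 to 0.5 kg. Origin under the middle of its wooden bar, 204 (x) x 40 (y) x 26 mm, z up. Under the bar, on two stems, hangs a steel sole plate, 148 (x) x 34 (y) x 12 mm: its flat underside is 22 to 38 mm below the origin, different each time, not measured, clamped stiffly. From the bar's middle a handle rises leaning 38 degrees towards +y.
- scraper_grip (a point): The point to grip, on the handle's centre line: 32 mm to +y of the scraper's origin and 63 mm above it. The handle is a straight bar, 24 mm wide (scraper's x, squeeze it across this) and 30 mm deep; its top end is 101 mm above the origin and 62 mm to +y.
- chip0: Loose flat wooden chip, 74 x 24 x 8 mm (x, y, z), 12 g, on the board. Origin at the centre of its underside, which lay on the board at first.
- chip1: Loose flat wooden chip, 68 x 22 x 8 mm (x, y, z), 12 g, on the board. Origin at the centre of its underside, which lay on the board at first.
- chip2: Loose flat wooden chip, 72 x 26 x 8 mm (x, y, z), 12 g, on the board. Origin at the centre of its underside, which lay on the board at first.
- chip3: Loose flat wooden chip, 62 x 26 x 8 mm (x, y, z), 12 g, on the board. Origin at the centre of its underside, which lay on the board at first.
- billet_a: Loose wooden billet, 95 x 60 x 32 mm, a bystander; origin at the centre of its underside.
- billet_b: Loose wooden billet, 100 x 55 x 35 mm, a bystander; origin at the centre of its underside.
- mug: White mug, 80 mm wide, 90 mm high, a bystander; origin at the centre of its underside.
- glue: White glue bottle, 56 mm wide, 150 mm high, a bystander; origin at the centre of its underside.

How it is judged (in metres and radians):
On the way, in this order (a step that is already met when the one before it is completed fails the run):
1. the scraper is pressed on the board (over 3 N) under the blade, behind all the chips (contact force between scraper and board above 3 N and y of scraper in the frame of board below -0.09 m and x of scraper in the frame of board between -0.03 and 0.03 m and z of scraper in the frame of board below 0.045 m), for 0.15 s.
2. it is still pressed on the board (over 2 N) as it passes the board's middle (contact force between scraper and board above 2 N and y of scraper in the frame of board between -0.03 and 0.05 m and x of scraper in the frame of board between -0.03 and 0.03 m and z of scraper in the frame of board below 0.045 m), for 0.1 s.
3. it is still pressed on the board (over 2 N) close to the open end (contact force between scraper and board above 2 N and y of scraper in the frame of board above 0.075 m and x of scraper in the frame of board between -0.03 and 0.03 m and z of scraper in the frame of board below 0.045 m), for 0.1 s.
At the end, for the whole second after the job is handed in: All four chips lie at rest in the tray (centres inside its outline and less than 50 mm above the table), and the scraper lies at rest and upright (within 0.08 rad) with its bar on both bearers of its rest, its origin within 25 mm of the rest's middle, released (x of chip0 in the frame of tray between -0.135 and 0.135 m and y of chip0 in the frame of tray between -0.09 and 0.09 m and z of each of chip0, chip1, chip2, chip3 in the frame of tray below 0.05 m and x of chip1 in the frame of tray between -0.135 and 0.135 m and y of chip1 in the frame of tray between -0.09 and 0.09 m and x of chip2 in the frame of tray between -0.135 and 0.135 m and y of chip2 in the frame of tray between -0.09 and 0.09 m and x of chip3 in the frame of tray between -0.135 and 0.135 m and y of chip3 in the frame of tray between -0.09 and 0.09 m and linear speed of each of chip0, chip1, chip2, chip3, scraper below 0.02 m/s and horizontal distance between scraper and rest below 0.025 m and angle between scraper's own z axis and vertical below 0.08 rad and z of scraper in the frame of rest between 0.046 and 0.056 m); the robot touches nothing.
It fails at once if the press, its board included, is pushed with more than 30 N by the scraper (contact force between scraper and press above 30 N).
It fails at once if the fingers push or grasp a chip (over 2 N) (contact force between the fingers and chip0 above 2 N or contact force between the fingers and chip1 above 2 N or contact force between the fingers and chip2 above 2 N or contact force between the fingers and chip3 above 2 N).
It fails at once if a billet, the mug or the glue bottle is moved by more than 30 mm (distance of any of billet_a, billet_b, mug, glue from where it was at the start of the episode above 0.03 m).
It also fails if it takes over 61 s, if anything falls off the work surface, if the arm or the gripper's body presses on something with over 40 N, if the wrist force passes 120 N, or if a joint passes its speed limit or range.

## Working session

There is one attempt and no reset: what is moved stays moved. The work goes in short steps, Python scripts to look and compute and a shell command to move; the robot and the scene stay as the last step left them, time stands still between calls to the robot, and variables do not carry over. Pictures are saved under pics/ and viewed, at most 10 in all, crops included, and the job is handed in when it is done.

```bash
mkdir -p pics; cat > h.py <<'E'
import numpy as np, cv2
from station import manip
def px2w(c,u,v,z=None):
    K=np.array(c["intrinsics"]);R=np.array(c["orientation"]);e=np.array(c["eye"])
    d=R@np.linalg.inv(K)@np.array([u,v,1.])
    if z is None:
        zz=c["z_map"][int(round(v)),int(round(u))]
        return e+d*zz
    return e+d*(z-e[2])/d[2]
def cloud(c):
    K=np.array(c["intrinsics"]);R=np.array(c["orientation"]);e=np.array(c["eye"])
    Z=c["z_map"];v,u=np.mgrid[0:384,0:512]
    P=np.stack([(u-K[0,2])/K[0,0]*Z,(v-K[1,2])/K[1,1]*Z,Z],-1)
    W=P@R.T+e; W[Z==0]=np.nan
    return W
E
python3 - <<'E'
from h import *
np.set_printoptions(precision=1,suppress=True)
ims=[]
for n in ["scene","side"]:
    c=manip.capture(n); np.savez(n+"0.npz",**c)
    cv2.imwrite(f"pics/{n}0.png",cv2.cvtColor(c["image"],cv2.COLOR_RGB2BGR))
    print(n,np.array(c["eye"]),np.array(c["orientation"]).tolist())
    for l in ["board","head","tray","rest","scraper","scraper_grip","chip0","chip1","chip2","chip3","press","billet_a","mug","glue"]:
        for r in manip.spot_point(n,l)[:4]:
            u,v=r["point"]
            try:w=px2w(c,u,v)
            except Exception:w=None
            print(l,round(r["confidence"],2),np.array([u,v]),w)
print(manip.state())
E
```

```text
scene [972.6 363.6 756.6] [[-0.49613240487099275, 0.6583154935329699, -0.5661036546528978], [0.8682316095010227, 0.38003349848824874, -0.31898026943691304], [0.005148698883083082, -0.6497655354058295, -0.7601172540461022]]
board 0.65 [171.  194.2] [ 580.8 -110.5   75.3]
board 0.17 [410.9 255.4] [493.  460.7 126.5]
head 0.58 [131.5 120.6] [ 551.4 -209.4  251.2]
tray 0.84 [249.3 243.3] [568.5 114.6   2.8]
rest 0.72 [379.3 269.8] [524.8 417.6  75.9]
rest 0.71 [387.8 264.1] [501.9 429.7  76. ]
rest 0.47 [172.6 192.5] [ 575.1 -109.5   76.9]
rest 0.47 [157.  290.5] [797.3  22.3  57.8]
scraper 0.78 [385.8 260.5] [495.2 423.4  75.9]
scraper_grip 0.58 [410.9 256.7] [491.4 462.4 120.4]
chip0 0.75 [173.  205.8] [610.6 -79.   80. ]
chip0 0.58 [168.6 193.6] [ 585.2 -113.4   80.5]
chip0 0.55 [196.2 212.4] [597.4 -18.3  77.8]
chip0 0.47 [146.7 187.8] [ 596.8 -176.8   78.3]
chip1 0.75 [173.  205.8] [610.6 -79.   80. ]
chip1 0.58 [168.6 193.6] [ 585.2 -113.4   80.5]
chip1 0.55 [196.2 212.4] [597.4 -18.3  77.8]
chip1 0.47 [146.7 187.8] [ 596.8 -176.8   78.3]
chip2 0.75 [173.  205.8] [610.6 -79.   80. 
[... 1753 characters left out ...]
ress 0.64 [307.8 319.3] [ 550.3 -140.9   69. ]
billet_a 0.85 [172.8 239.9] [348.3 194.2  29. ]
billet_a 0.75 [323.2 209.4] [756.5 135.6  26.5]
mug 0.95 [279.7 179.1] [690.7 277.3  39.1]
mug 0.39 [312.3 304.9] [ 571.9 -119.5   76.7]
{'time': 1.5, 'joints': array([-76.4,  17.2,  87.1,   0. ,  75.7,  -3.8]), 'dq': array([-0. , -0.1,  0. ,  0. , -0.1, -0. ]), 'joint_efforts': array([  0. , -53.2, -35.3,   0.1,   0. ,  -0. ]), 'position': array([ 164.5, -524.8,  205.4]), 'orientation': array([[ 1. ,  0.3,  0. ],
       [ 0.3, -1. ,  0. ],
       [ 0. , -0. , -1. ]]), 'ft_force': array([-0. ,  0.2, -0.1]), 'wrist_torque': array([-0., -0.,  0.]), 'grasp_force': 0.0, 'finger_gap': 93.91399796704016}
```

```bash
python3 - <<'E'
import cv2
for n in ["scene","side"]:
    i=cv2.imread(f"pics/{n}0.png"); cv2.imwrite(f"pics/{n}0b.png",cv2.resize(i,(800,600),interpolation=cv2.INTER_CUBIC))
E
```

```text
(no output)
```

View pics/scene0b.png

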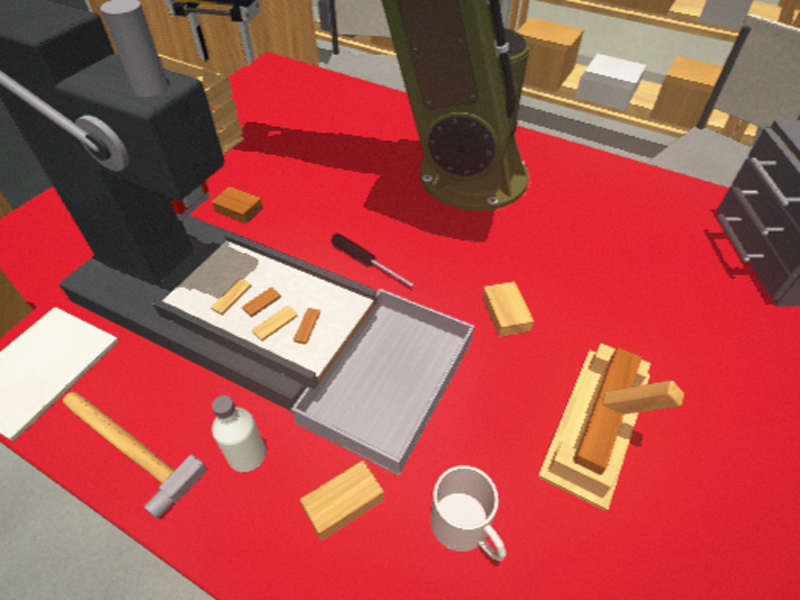

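View pics/side0b.png

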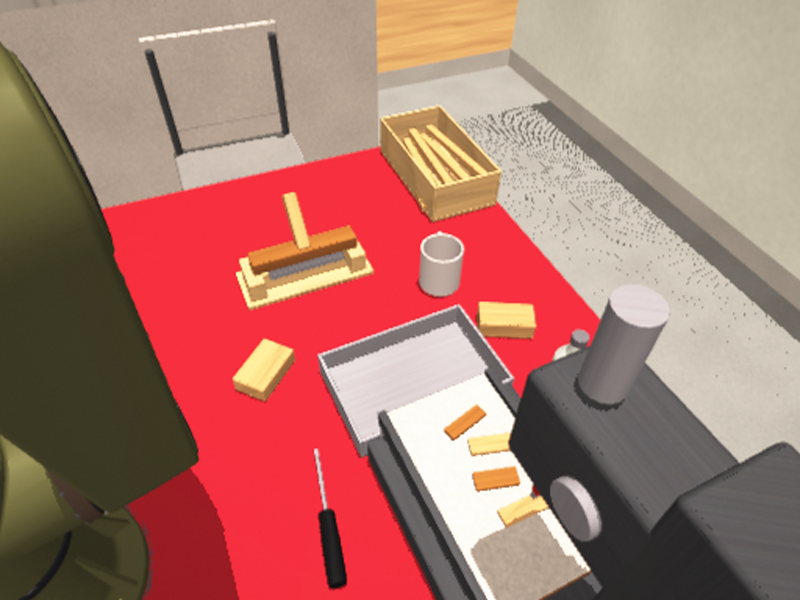

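Scene picture (800 px): the press is at left, with the board around (270,310) and its four chips at (232,296), (262,301), (275,322) and (307,325). The tray is at (390,380), and the rest with the scraper is at (610,420), its handle leaning right. The side picture agrees. Next I fit the frames from the clouds.

```bash
python3 - <<'E'
from h import *
np.set_printoptions(precision=1,suppress=True)
for n in ["scene","side"]:
    c=dict(np.load(n+"0.npz")); W=cloud(c).reshape(-1,3); I=c["image"].reshape(-1,3).astype(int)
    def box(x0,x1,y0,y1,z0,z1): return (W[:,0]>x0)&(W[:,0]<x1)&(W[:,1]>y0)&(W[:,1]<y1)&(W[:,2]>z0)&(W[:,2]<z1)
    def rect(m,t):
        P=W[m]; r=cv2.minAreaRect(P[:,:2].astype(np.float32)); print(n,t,m.sum(),"c",np.array(r[0]),"s",np.array(r[1]),"a",round(r[2],2),"z",np.median(P[:,2]))
    white=(I.min(1)>150)
    rect(box(450,720,-320,90,60,78)&white,"board white")
    rect(box(450,720,-320,250,36,52)&(I.max(1)-I.min(1)<40),"tray rim")
    m=box(350,650,300,560,70,82); rect(m,"bar top")
    m2=box(350,650,300,560,44,56); rect(m2,"bearers")
    m3=box(350,650,300,560,5,15); rect(m3,"base")
    h=W[box(350,650,380,560,95,165)]
    # handle: centroid per height
    for z in range(85,165,10):
        q=W[box(350,650,300,560,z-5,z+5)]
        if len(q): print("h",z,len(q),q[:,:2].mean(0),np.ptp(q[:,:2],axis=0))
    for t,m in (("billets",(0)),):
        pass
    # rails 
    m=box(450,720,-320,90,79,86)&(I.max(1)<110); 
    if m.sum()>20: rect(m,"rails")
    # chips: non-white coloured on the board
    m=(box(480,700,-260,60,72,88)&(I[:,0]-I[:,2]>50)).reshape(384,512).astype(np.uint8)
    k,l,s,ce=cv2.connectedComponentsWithStats(m)
    for i in range(1,k):
        if s[i,4]>25:
            P=W[(l==i).ravel()]; r=cv2.minAreaRect(P[:,:2].astype(np.float32)); print("chip",np.array(r[0]),np.array(r[1]),r[2],P[:,2].mean())
E
```

```text
scene board white 3877 c [ 571.  -116.8] s [168.5 309.6] a 1.44 z 70.3726353715848
scene tray rim 2667 c [578.5 -56.7] s [255.3 527.2] a 0.25 z 49.32557982528067
scene bar top 1301 c [480.3 434.1] s [205.5  43.5] a 0.88 z 76.29158033978638
scene bearers 562 c [475.9 429.6] s [229.7  80.2] a 0.5 z 50.12691286632395
scene base 1660 c [483.5 440.7] s [277.5 154.3] a 8.86 z 10.42173414472012
h 85 77 [486.2 434. ] [86.3 40.7]
h 95 87 [487.4 442.2] [23.8 43.1]
h 105 85 [487.  448.6] [24.3 40.6]
h 115 89 [486.8 457.1] [22.  38.9]
h 125 92 [486.9 465.1] [24.5 40.4]
h 135 102 [486.9 472.8] [23.5 44.6]
h 145 120 [485.  483.8] [23.6 38.6]
h 155 120 [481.9 484.1] [25.2 22.7]
scene rails 786 c [ 574.8 -142. ] s [196.  359.4] a 2.13 z 82.14794174089855
chip [ 597.2 -174.9] [31.9 76.2] 89.32075500488281 77.66884445837755
chip [ 580.4 -124.9] [33.8 61.3] 75.66121673583984 77.76795074083593
chip [606.  -75.1] [31.2 71. ] 71.49300384521484 77.7319256384819
chip [584.2 -27.2] [68.2 22.7] 15.433349609375 78.1064323749734
side board white 5948 c [ 574.5 -118.1] s [166.8 312.5] a 1.82 z 69.02428564983762

[... 228 characters left out ...]
194
side base 947 c [475.4 420.4] s [101.9 255. ] a 86.28 z 8.767439473278273
h 85 45 [478.9 426.2] [23.5 36.3]
h 95 45 [477.4 435.4] [23.5 42.1]
h 105 40 [478.  443.6] [23.1 35.9]
h 115 40 [478.2 450.6] [23.7 35.6]
h 125 42 [477.8 457.1] [23.7 36.5]
h 135 42 [477.2 466.3] [24.4 34.8]
h 145 40 [478.5 473.2] [24.5 33.9]
h 155 35 [477.9 478.2] [22.8 13.3]
side rails 332 c [ 573.6 -107.7] s [195.2 284. ] a 2.45 z 80.9567802803445
chip [584.1 -29.6] [67.8 21.4] 16.36275863647461 76.72265043273836
chip [598.7 -75.1] [26.  59.5] 74.24015808105469 76.64441368996914
chip [ 581. -124.] [25.7 61.8] 76.19910430908203 76.77503883122758
chip [ 591.4 -174.8] [64.5 23.3] 1.5291471481323242 76.8319891354324
```

```bash
python3 -m handwheel '[[[0,0,-1.5,-0.1835,1],[0,0,-1.5,-0.1835,1],[0,0,-1.5,-0.1835,1],[0,0,-1.5,-0.1835,1],[0,0,0,-0.1835,1],[0,0,0,-0.1835,1],[0,0,0,-0.1835,1],[-4,-5,0,0,1],[-5,-5,0,0,1],[-6,-5,0,0,1]]]'; python3 -c "
from h import *
s=manip.state();print(s['joints'],s['orientation'])"
```

```text
time: 2.75
position: [32.2, -659.5, 265.8]
orientation: [[-0.017, 1.0, 0.0], [1.0, 0.017, -0.001], [-0.001, -0.0, -1.0]]
ft_force: [-0.0, -0.5, 0.0]
finger_gap: 94.1
grasp_force: 0.0
[-9.03791850e+01  3.00995836e+01  6.12887550e+01  4.51926837e-04
  8.85749618e+01 -9.13792173e+01] [[-1.74527770e-02  9.99847689e-01  3.64599846e-06]
 [ 9.99847484e-01  1.74527757e-02 -6.40566264e-04]
 [-6.40532331e-04 -7.53421774e-06 -9.99999795e-01]]
```

```bash
cat > st.py <<'E'
from h import *
np.set_printoptions(precision=4,suppress=True)
s=manip.state();o=s['orientation']
print(s['time'],s['joints'].round(2),s['position'].round(1));print(o);print("tilt",np.degrees(np.arccos(-o[2,2])).round(2),"F",s['ft_force'].round(2),"T",s['wrist_torque'].round(2),s['finger_gap'],s['grasp_force'])
E
python3 -m handwheel '[[[-6,0,0,0,1],[-6,0,0,0,1],[-6,0,0,0,1],[-6,0,0,0,1],[0,0,0,0,1]]]'; python3 st.py
```

```text
time: 3.38
position: [35.3, -813.6, 246.4]
orientation: [[-0.017, 1.0, 0.001], [1.0, 0.017, -0.016], [-0.016, 0.001, -1.0]]
ft_force: [0.1, 0.5, 0.0]
finger_gap: 93.7
grasp_force: 0.0
3.375 [-90.12  60.14  13.77   0.07 105.17 -91.09] [  35.3 -813.6  246.4]
[[-0.0173  0.9998  0.0012]
 [ 0.9997  0.0174 -0.0159]
 [-0.0159  0.0009 -0.9999]]
tilt 0.91 F [0.07 0.53 0.02] T [-0.08 -0.09 -0.  ] 93.71097860120514 0.0
```

```bash
python3 -m handwheel '[[[-6,0,0,0,1],[-6,0,0,0,1],[-6,0,0,0,1],[-6,0,0,0,1],[0,0,0,0,1]]]'; python3 st.py
```

```text
time: 4.0
position: [32.2, -867.5, 213.7]
orientation: [[-0.017, 1.0, 0.006], [0.986, 0.018, -0.167], [-0.167, 0.004, -0.986]]
ft_force: [-0.1, 1.4, 0.2]
finger_gap: 94.0
grasp_force: 0.0
4.0 [-90.43  62.89  13.44   0.44  94.07 -91.36] [  32.2 -867.5  213.7]
[[-0.0169  0.9998  0.0064]
 [ 0.9858  0.0178 -0.1669]
 [-0.167   0.0035 -0.986 ]]
tilt 9.61 F [-0.15  1.37  0.22] T [ 0.04 -0.11 -0.02] 94.01445109221338 0.0
```

```bash
python3 -m handwheel '[[[-6,0,0,0,1],[-6,0,0,0,1],[-6,0,0,0,1],[-6,0,0,0,1],[-6,0,0,0,1],[-6,0,0,0,1],[0,0,0,0,1]]]'; python3 st.py
```

```text
time: 4.88
position: [28.5, -926.5, 216.1]
orientation: [[-0.015, 1.0, 0.013], [0.929, 0.019, -0.37], [-0.37, 0.007, -0.929]]
ft_force: [-0.1, -0.5, 0.1]
finger_gap: 94.1
grasp_force: 0.0
4.875 [-90.81  63.78  13.46   1.07  81.08 -91.76] [  28.5 -926.5  216.1]
[[-0.0147  0.9998  0.0132]
 [ 0.929   0.0186 -0.3696]
 [-0.3697  0.0068 -0.9291]]
tilt 21.7 F [-0.12 -0.48  0.05] T [ 0.16 -0.09 -0.02] 94.06083533267478 0.0
```

```bash
python3 -m handwheel '[[[-6,0.5,0,0,1],[-6,0.5,0,0,1],[-6,0.5,0,0,1],[-6,0.5,0,0,1],[-6,0.5,0,0,1],[-6,0.5,0,0,1],[-6,0.5,0,0,1],[0,0,0,0,1]]]'; python3 st.py
```

```text
time: 5.88
position: [53.7, -964.9, 302.2]
orientation: [[-0.011, 1.0, 0.024], [0.812, 0.022, -0.583], [-0.583, 0.013, -0.812]]
ft_force: [0.3, 0.1, 0.6]
finger_gap: 93.9
grasp_force: 0.0
5.875 [-89.24  59.95  13.47   0.96  70.93 -90.31] [  53.7 -964.9  302.2]
[[-0.0106  0.9997  0.0236]
 [ 0.8125  0.0224 -0.5826]
 [-0.5829  0.013  -0.8125]]
tilt 35.66 F [0.3  0.09 0.64] T [ 0.23 -0.1   0.02] 93.85654436847582 0.0
```

```bash
cat > d.py <<'E'
# tool-axis rows between world waypoints: prints cm deltas and row count
from h import *
from scipy.spatial.transform import Rotation as Ro
import sys,json
np.set_printoptions(precision=3,suppress=True)
a=json.loads(sys.argv[1]); phi=float(sys.argv[2]) if len(sys.argv)>2 else 0
s=manip.state(); R=s['orientation']@Ro.from_rotvec([0,0,phi]).as_matrix(); p=s['position']
print(R)
for w in a:
    w=np.array(w,float); d=R.T@(w-p)/10; n=int(np.ceil(np.abs(d).max()/5.5)); n=max(n,int(np.ceil(np.linalg.norm(d)/5.8))); print(w,"total",d,"n",n,"each",d/n); p=w
E
python3 d.py '[[250,-450,350],[370,0,350],[420,400,350],[478,510,220],[478,510,179]]' -0.022
```

```text
[[-0.033  0.999  0.024]
 [ 0.812  0.04  -0.583]
 [-0.583  0.    -0.812]]
[ 250. -450.  350.] total [ 38.371  21.687 -33.409] n 10 each [ 3.837  2.169 -3.341]
[370.   0. 350.] total [ 36.139  13.803 -25.931] n 9 each [ 4.015  1.534 -2.881]
[420. 400. 350.] total [ 32.309   6.607 -23.184] n 7 each [ 4.616  0.944 -3.312]
[478. 510. 220.] total [16.32   6.236  4.291] n 4 each [4.08  1.559 1.073]
[478. 510. 179.] total [ 2.39  -0.001  3.331] n 1 each [ 2.39  -0.001  3.331]
```

```bash
python3 -m handwheel '[[[3.84,2.17,-3.34,-0.022,1],[3.84,2.17,-3.34,0,1],[3.84,2.17,-3.34,0,1],[3.84,2.17,-3.34,0,1],[3.84,2.17,-3.34,0,1],[3.84,2.17,-3.34,0,1],[3.84,2.17,-3.34,0,1],[3.84,2.17,-3.34,0,1],[3.84,2.17,-3.34,0,1],[3.84,2.17,-3.34,0,1],[0,0,0,0,1]]]'; python3 st.py; python3 d.py '[[370,0,350],[420,400,350],[478,510,220],[478,510,179]]'
```

```text
time: 7.25
position: [242.8, -489.6, 350.9]
orientation: [[-0.024, 0.999, 0.026], [0.813, 0.034, -0.582], [-0.582, 0.007, -0.813]]
ft_force: [0.3, -0.6, 0.6]
finger_gap: 94.1
grasp_force: 0.0
7.25 [-59.78  -5.09  99.18 -19.26  55.1  -54.88] [ 242.8 -489.6  350.9]
[[-0.0237  0.9994  0.0256]
 [ 0.8128  0.0341 -0.5816]
 [-0.5821  0.007  -0.8131]]
tilt 35.6 F [ 0.28 -0.64  0.6 ] T [ 0.23 -0.1   0.02] 94.1191373520278 0.0
[[-0.024  0.999  0.026]
 [ 0.813  0.034 -0.582]
 [-0.582  0.007 -0.813]]
[370.   0. 350.] total [ 39.55   14.384 -28.074] n 9 each [ 4.394  1.598 -3.119]
[420. 400. 350.] total [ 32.393   6.363 -23.134] n 7 each [ 4.628  0.909 -3.305]
[478. 510. 220.] total [16.37   6.081  4.322] n 4 each [4.093 1.52  1.08 ]
[478. 510. 179.] total [ 2.386 -0.029  3.334] n 1 each [ 2.386 -0.029  3.334]
```

```bash
python3 -m handwheel '[[[4.4,1.6,-3.12,-0.01,1],[4.4,1.6,-3.12,0,1],[4.4,1.6,-3.12,0,1],[4.4,1.6,-3.12,0,1],[4.4,1.6,-3.12,0,1],[4.4,1.6,-3.12,0,1],[4.4,1.6,-3.12,0,1],[4.4,1.6,-3.12,0,1],[4.4,1.6,-3.12,0,1],[4.6,0.9,-3.3,0,1],[4.6,0.9,-3.3,0,1],[4.6,0.9,-3.3,0,1],[4.6,0.9,-3.3,0,1],[4.6,0.9,-3.3,0,1],[4.6,0.9,-3.3,0,1],[4.6,0.9,-3.3,0,1],[0,0,0,0,1]]]'; python3 st.py; python3 d.py '[[478,510,220],[478,510,179]]'
```

```text
time: 9.38
position: [415.0, 400.0, 345.4]
orientation: [[-0.036, 0.999, 0.021], [0.811, 0.041, -0.583], [-0.583, -0.004, -0.812]]
ft_force: [-0.5, -0.6, -0.1]
finger_gap: 94.2
grasp_force: 0.0
9.375 [ 50.69  34.73  50.65 -26.46 120.15  40.  ] [415.  400.  345.4]
[[-0.0361  0.9991  0.0206]
 [ 0.8113  0.0413 -0.5831]
 [-0.5835 -0.0043 -0.8121]]
tilt 35.7 F [-0.47 -0.62 -0.09] T [ 0.26 -0.1   0.03] 94.19521908799511 0.0
[[-0.036  0.999  0.021]
 [ 0.811  0.041 -0.583]
 [-0.583 -0.004 -0.812]]
[478. 510. 220.] total [16.01   6.804  3.9  ] n 4 each [4.003 1.701 0.975]
[478. 510. 179.] total [2.392 0.018 3.33 ] n 1 each [2.392 0.018 3.33 ]
```

```bash
python3 -m handwheel '[[[4,1.7,1,0.007,1],[4,1.7,1,0,1],[4,1.7,1,0,1],[4,1.7,1,0,1],[1.2,0,1.6,0,1],[1.2,0,1.7,0,1],[0,0,0,0,1]]]'; python3 st.py; python3 - <<'E'
from h import *
np.set_printoptions(precision=1,suppress=True)
c=manip.capture("wrist"); cv2.imwrite("pics/w1.png",cv2.cvtColor(c["image"],cv2.COLOR_RGB2BGR))
for l in ["scraper_grip","scraper"]:
    for r in manip.spot_point("wrist",l)[:2]: print(l,r,px2w(c,*r["point"]))
W=cloud(c).reshape(-1,3)
def box(x0,x1,y0,y1,z0,z1): return (W[:,0]>x0)&(W[:,0]<x1)&(W[:,1]>y0)&(W[:,1]<y1)&(W[:,2]>z0)&(W[:,2]<z1)
for z in range(85,156,10):
    q=W[box(440,530,380,560,z-5,z+5)]
    if len(q): print(z,len(q),np.percentile(q[:,:2],[3,97],axis=0).ravel())
q=W[box(350,600,350,520,71,81)]
if len(q): r=cv2.minAreaRect(q[:,:2].astype(np.float32)); print("bar",r,q[:,2].mean())
E
```

```text
time: 10.25
position: [479.5, 505.8, 181.9]
orientation: [[-0.026, 0.999, 0.02], [0.812, 0.033, -0.582], [-0.583, 0.002, -0.813]]
ft_force: [0.2, -0.6, 0.2]
finger_gap: 94.0
grasp_force: 0.0
10.25 [ 51.88  59.73  29.28 -25.   117.35  43.66] [479.5 505.8 181.9]
[[-0.0256  0.9995  0.0203]
 [ 0.8124  0.0326 -0.5822]
 [-0.5826  0.0016 -0.8128]]
tilt 35.63 F [ 0.23 -0.6   0.23] T [ 0.2  -0.05  0.02] 93.95687455121309 0.0
scraper_grip {'point': [257.9, 182.6], 'confidence': 0.64} [479.7 499.2 145.2]
scraper {'point': [254.6, 154.0], 'confidence': 0.9} [478.3 451.   69.8]
85 42 [470.8 455.1 491.3 462.7]
95 67 [470.2 462.7 491.1 470.5]
105 62 [470.9 470.6 491.6 477.9]
115 69 [469.9 478.9 491.4 486. ]
125 86 [470.4 486.2 490.8 493.5]
135 112 [469.9 493.8 491.  501.7]
145 628 [469.9 494.1 491.9 503. ]
155 863 [470.2 481.9 492.1 495.8]
bar ((481.7860412597656, 433.3736267089844), (202.44882202148438, 44.79411315917969), 0.7645235061645508) 76.70310702787505
```

View pics/w1.png

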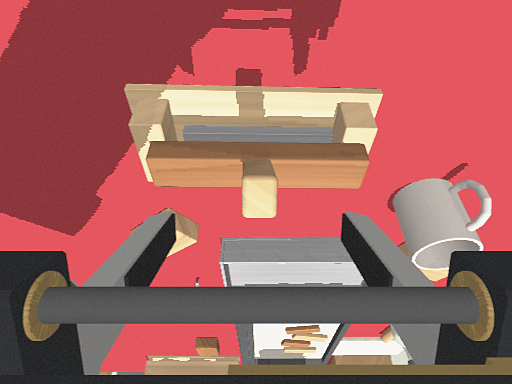

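```bash
python3 -m handwheel '[[[0.66,0,0,0,1],[0,0,4,0,1],[0,0,4,0,1],[0,0,1.8,0,1],[0,0,0,0,1],[0,0,0,0,0],[0,0,0,0,0],[0,0,0,0,0],[0,0,0,0,0],[0,0,0,0,0],[0,0,0,0,0]]]' 50; python3 st.py
```

```text
time: 11.78
position: [480.9, 455.7, 99.9]
orientation: [[-0.025, 0.999, 0.023], [0.814, 0.034, -0.58], [-0.581, 0.004, -0.814]]
ft_force: [-0.1, -0.2, -0.7]
finger_gap: 37.5
grasp_force: 0.0
11.775 [ 49.53  55.19  48.16 -23.87 103.12  47.72] [480.9 455.7  99.9]
[[-0.025   0.9994  0.023 ]
 [ 0.8137  0.0337 -0.5802]
 [-0.5807  0.0042 -0.8141]]
tilt 35.5 F [-0.15 -0.16 -0.68] T [ 0.28 -0.08 -0.01] 37.453127683096696 0.0
```

```bash
python3 -m handwheel '[[[0,0,0,0,0],[0,0,0,0,0],[0,0,0,0,0],[0,0,0,0,0]]]' 50; python3 st.py
```

```text
time: 12.28
position: [480.9, 455.7, 100.0]
orientation: [[-0.025, 0.999, 0.023], [0.814, 0.034, -0.58], [-0.581, 0.004, -0.814]]
ft_force: [-0.2, -0.1, 1.6]
finger_gap: 23.8
grasp_force: 50.0
12.275 [ 49.53  55.18  48.16 -23.87 103.13  47.72] [480.9 455.7 100. ]
[[-0.0251  0.9994  0.0229]
 [ 0.8137  0.0337 -0.5803]
 [-0.5807  0.004  -0.8141]]
tilt 35.5 F [-0.24 -0.06  1.59] T [ 0.05  0.53 -0.05] 23.824526555447292 49.99635636806488
```

```bash
python3 d.py '[[481,456,230],[565,80,230],[572,-60,178],[575.5,-195,178]]'; python3 -m handwheel '[[[-1.5,0,-2,0,0],[-2.9,0,-4.1,0,0],[-2.9,0,-4.1,0,0],[0,0,0,0,0]]]'; python3 st.py;python3 - <<'E'
from h import *
c=manip.capture("wrist"); print("eye",c["eye"],manip.state()["position"])
E
```

```text
[[-0.025  0.999  0.023]
 [ 0.814  0.034 -0.58 ]
 [-0.581  0.004 -0.814]]
[481. 456. 230.] total [ -7.528   0.067 -10.603] n 3 each [-2.509  0.022 -3.534]
[565.  80. 230.] total [-30.807   7.127  22.01 ] n 7 each [-4.401  1.018  3.144]
[572. -60. 178.] total [-8.39   0.206 12.373] n 3 each [-2.797  0.069  4.124]
[ 575.5 -195.   178. ] total [-10.994  -0.106   7.842] n 3 each [-3.665 -0.035  2.614]
time: 12.78
position: [481.1, 456.2, 231.3]
orientation: [[-0.021, 0.999, 0.028], [0.818, 0.033, -0.575], [-0.575, 0.011, -0.818]]
ft_force: [0.5, 0.2, -5.1]
finger_gap: 23.6
grasp_force: 50.0
12.775 [ 49.54  50.05  39.96 -25.72 114.76  42.08] [481.1 456.2 231.3]
[[-0.0213  0.9994  0.028 ]
 [ 0.8178  0.0335 -0.5746]
 [-0.5751  0.0106 -0.818 ]]
tilt 35.12 F [ 0.51  0.18 -5.14] T [ 0.77 -0.13 -0.03] 23.638893439898293 49.99137282371521
eye [474.79337046 615.67265125 339.1047136 ] [480.70406269 455.77012926 227.78464463]
```

```bash
python3 -m handwheel '[[[-2.2,0.5,1.57,0,0],[-4.4,1.02,3.14,0,0],[-4.4,1.02,3.14,0,0],[-4.4,1.02,3.14,0,0],[-4.4,1.02,3.14,0,0],[-4.4,1.02,3.14,0,0],[-4.4,1.02,3.14,0,0],[-2.2,0.5,1.57,0,0],[-2,0,3,0,0],[-2,0,3,0,0],[-2,0,3,0,0],[-2,0,3,0,0],[0,0,0,0,0],[0,0,0,0,0]]]'; python3 st.py; python3 d.py '[[575.5,-195,178]]'
python3 - <<'E'
from h import *
np.set_printoptions(precision=1,suppress=True)
c=manip.capture("side"); i=cv2.cvtColor(c["image"],cv2.COLOR_RGB2BGR); cv2.imwrite("pics/s2.png",cv2.resize(i[150:384,120:460],None,fx=2.2,fy=2.2,interpolation=cv2.INTER_CUBIC))
W=cloud(c).reshape(-1,3)
E
```

```text
time: 14.58
position: [568.7, -54.7, 173.7]
orientation: [[-0.026, 0.999, 0.022], [0.814, 0.034, -0.58], [-0.58, 0.003, -0.814]]
ft_force: [-0.0, 0.1, -3.5]
finger_gap: 23.7
grasp_force: 50.0
14.575 [  6.63  24.42  88.7  -37.05  73.85  17.64] [568.7 -54.7 173.7]
[[-0.0256  0.9994  0.0219]
 [ 0.8139  0.0335 -0.5801]
 [-0.5805  0.003  -0.8143]]
tilt 35.49 F [-0.03  0.06 -3.53] T [ 0.74 -0.11 -0.05] 23.746700292989146 49.99826967716217
[[-0.026  0.999  0.022]
 [ 0.814  0.034 -0.58 ]
 [-0.58   0.003 -0.814]]
[ 575.5 -195.   178. ] total [-11.686   0.207   7.804] n 3 each [-3.895  0.069  2.601]
```

View pics/s2.png

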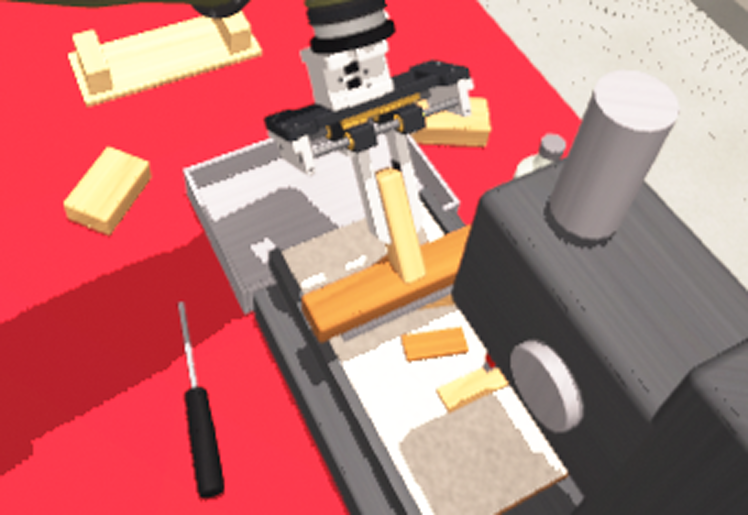

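```bash
python3 -m handwheel '[[[-2,0.05,1,0,0],[-3,0.05,2,0,0],[-3,0.05,2,0,0],[-2,0.05,1.6,0,0],[-1.4,0.05,1,0,0],[-0.6,0,0.3,0,0],[0,0,0,0,0],[0,0,0,0,0]]]'; python3 st.py
```

```text
time: 15.62
position: [576.6, -197.7, 179.7]
orientation: [[-0.026, 0.999, 0.023], [0.814, 0.034, -0.58], [-0.581, 0.004, -0.814]]
ft_force: [-0.5, 0.8, -4.5]
finger_gap: 23.7
grasp_force: 50.0
15.625 [ -7.75  24.    88.45 -38.69  66.12   6.08] [ 576.6 -197.7  179.7]
[[-0.0256  0.9994  0.0235]
 [ 0.8138  0.0345 -0.5801]
 [-0.5806  0.0042 -0.8142]]
tilt 35.49 F [-0.49  0.76 -4.45] T [ 0.83 -0.06  0.03] 23.74547669471176 49.9983412027359
```

```bash
python3 - <<'E'
from h import *
np.set_printoptions(precision=1,suppress=True)
ims=[]
for n in ("wrist","scene"):
    c=manip.capture(n); i=cv2.cvtColor(c["image"],cv2.COLOR_RGB2BGR); ims.append(cv2.resize(i if n=="wrist" else i[80:280,60:327],(400,300)))
    W=cloud(c).reshape(-1,3); I=c["image"].reshape(-1,3).astype(int)
    m=(abs(W[:,2]-128)<60)&(W[:,0]>440)&(W[:,0]<720)&(W[:,1]>-280)&(W[:,1]<-150)
    for l in ["scraper","chip0"]:
        for r in manip.spot_point(n,l)[:5]: print(n,l,r,px2w(c,*r["point"]))
cv2.imwrite("pics/m3.png",np.hstack(ims))
E
```

```text
wrist scraper {'point': [257.4, 188.1], 'confidence': 0.98} [ 576.5 -202.7  148.9]
wrist chip0 {'point': [288.8, 79.3], 'confidence': 0.97} [ 597.3 -166.8   80. ]
wrist chip0 {'point': [271.9, 10.0], 'confidence': 0.56} [ 582.6 -121.3   79.6]
scene scraper {'point': [132.0, 163.9], 'confidence': 0.61} [ 597.  -200.2  153.9]
scene chip0 {'point': [174.6, 203.8], 'confidence': 0.77} [604.  -79.2  80.6]
scene chip0 {'point': [164.9, 192.2], 'confidence': 0.77} [ 584.2 -127.2   76.9]
scene chip0 {'point': [145.7, 188.1], 'confidence': 0.76} [ 600.1 -176.6   80.5]
scene chip0 {'point': [197.6, 213.0], 'confidence': 0.65} [599.  -12.4  81. ]
```

View pics/m3.png

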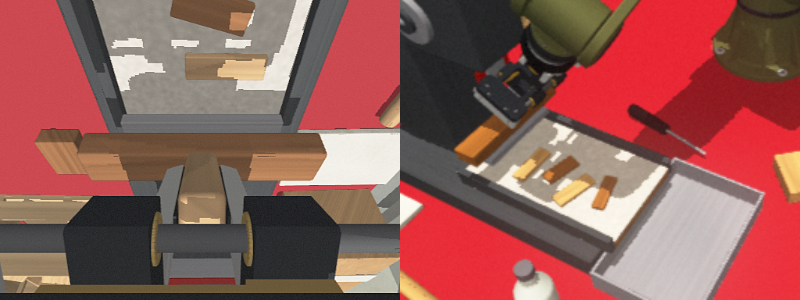

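```bash
python3 -m handwheel '[[[0.3,0,0.4,0,0],[0.4,0,0.56,0,0],[0.35,0,0.5,0,0],[0,0,0,0,0],[0,0,0,0,0]]]'; python3 st.py
```

```text
time: 16.55
position: [576.6, -198.4, 161.8]
orientation: [[-0.025, 0.999, 0.023], [0.814, 0.034, -0.58], [-0.581, 0.004, -0.814]]
ft_force: [0.4, -0.1, -4.2]
finger_gap: 23.7
grasp_force: 50.0
16.55 [ -7.82  25.18  89.34 -39.31  64.5    7.51] [ 576.6 -198.4  161.8]
[[-0.0249  0.9994  0.0231]
 [ 0.8137  0.0337 -0.5803]
 [-0.5808  0.0044 -0.8141]]
tilt 35.5 F [ 0.38 -0.09 -4.23] T [ 0.73 -0.04  0.  ] 23.680943952078803 49.99831974506378
```

```bash
python3 -m handwheel '[[[0.06,0,0.08,0,0],[0.06,0,0.08,0,0],[0.06,0,0.08,0,0],[0,0,0,0,0]]]'
```

```text
time: 17.05
position: [576.5, -198.3, 158.6]
orientation: [[-0.025, 0.999, 0.023], [0.814, 0.034, -0.58], [-0.581, 0.004, -0.814]]
ft_force: [0.5, 0.8, -4.0]
finger_gap: 23.6
grasp_force: 50.0
```

```bash
for i in 1; do python3 -m handwheel '[[[0.06,0,0.08,0,0],[0.06,0,0.08,0,0],[0,0,0,0,0]]]'; done
```

```text
time: 17.42
position: [576.5, -198.2, 156.6]
orientation: [[-0.025, 0.999, 0.023], [0.814, 0.034, -0.58], [-0.581, 0.004, -0.814]]
ft_force: [-0.4, 0.0, -3.2]
finger_gap: 23.8
grasp_force: 50.0
```

```bash
python3 -m handwheel '[[[0.06,0,0.08,0,0],[0.06,0,0.08,0,0],[0,0,0,0,0]]]'
```

```text
time: 17.8
position: [576.5, -198.2, 154.5]
orientation: [[-0.025, 0.999, 0.023], [0.814, 0.034, -0.58], [-0.581, 0.004, -0.814]]
ft_force: [0.1, 0.9, -4.7]
finger_gap: 23.4
grasp_force: 50.0
```

```bash
python3 -m handwheel '[[[0.06,0,0.08,0,0],[0.06,0,0.08,0,0],[0,0,0,0,0]]]'
```

```text
time: 18.18
position: [576.5, -198.2, 152.6]
orientation: [[-0.025, 0.999, 0.023], [0.814, 0.034, -0.58], [-0.581, 0.004, -0.814]]
ft_force: [-0.0, 1.0, -4.4]
finger_gap: 23.7
grasp_force: 50.0
```

```bash
python3 -m handwheel '[[[0.06,0,0.08,0,0],[0.03,0,0.04,0,0],[0,0,0,0,0]]]'
```

```text
time: 18.55
position: [576.5, -198.1, 151.1]
orientation: [[-0.025, 0.999, 0.023], [0.814, 0.034, -0.58], [-0.581, 0.004, -0.814]]
ft_force: [0.3, 0.3, -3.7]
finger_gap: 24.0
grasp_force: 50.0
```

```bash
python3 -m handwheel '[[[0.06,0,0.08,0,0],[0.03,0,0.04,0,0],[0,0,0,0,0]]]'
```

```text
time: 18.92
position: [576.5, -198.0, 149.6]
orientation: [[-0.025, 0.999, 0.023], [0.814, 0.034, -0.58], [-0.581, 0.004, -0.814]]
ft_force: [-0.4, 0.6, -4.0]
finger_gap: 23.8
grasp_force: 50.0
```

```bash
python3 -m handwheel '[[[0.06,0,0.08,0,0],[0,0,0,0,0]]]'
```

```text
time: 19.18
position: [576.5, -198.0, 148.6]
orientation: [[-0.025, 0.999, 0.023], [0.814, 0.034, -0.58], [-0.581, 0.004, -0.814]]
ft_force: [-0.5, -0.5, -4.1]
finger_gap: 24.2
grasp_force: 50.0
```

```bash
python3 -m handwheel '[[[0.06,0,0.08,0,0],[0,0,0,0,0]]]'
```

```text
time: 19.42
position: [576.5, -198.0, 147.6]
orientation: [[-0.025, 0.999, 0.023], [0.814, 0.034, -0.58], [-0.581, 0.004, -0.814]]
ft_force: [0.3, -0.6, -3.8]
finger_gap: 23.8
grasp_force: 50.0
```

```bash
python3 -m handwheel '[[[0.06,0,0.08,0,0],[0,0,0,0,0]]]'
```

```text
time: 19.68
position: [576.5, -198.0, 146.6]
orientation: [[-0.025, 0.999, 0.023], [0.814, 0.034, -0.58], [-0.581, 0.004, -0.814]]
ft_force: [0.4, 0.1, -4.1]
finger_gap: 23.5
grasp_force: 50.0
```

```bash
python3 -m handwheel '[[[0.06,0,0.08,0,0],[0,0,0,0,0]]]'
```

```text
time: 19.92
position: [576.5, -198.0, 145.6]
orientation: [[-0.025, 0.999, 0.023], [0.814, 0.034, -0.58], [-0.581, 0.004, -0.814]]
ft_force: [0.3, 0.1, -3.7]
finger_gap: 23.7
grasp_force: 50.0
```

```bash
python3 -m handwheel '[[[0.06,0,0.08,0,0],[0,0,0,0,0]]]'
```

```text
time: 20.18
position: [576.7, -198.0, 145.2]
orientation: [[-0.025, 0.999, 0.023], [0.813, 0.034, -0.581], [-0.581, 0.005, -0.814]]
ft_force: [0.4, 2.5, 2.7]
finger_gap: 24.2
grasp_force: 50.0
```

```bash
python3 -m handwheel '[[[0.006,0,0.008,0,0],[0,0,0,0,0],[0.2,0,-0.145,0,0],[0.4,0,-0.285,0,0],[0.6,0,-0.43,0,0],[0,0,0,0,0]]]'
```

```text
time: 20.92
position: [576.3, -182.5, 145.0]
orientation: [[-0.025, 0.999, 0.024], [0.814, 0.034, -0.58], [-0.581, 0.005, -0.814]]
ft_force: [-1.4, 1.0, 7.4]
finger_gap: 23.7
grasp_force: 50.0
```

```bash
python3 -m handwheel '[[[0.6,0,-0.445,0,0],[0.814,0,-0.581,0,0],[0.814,0,-0.581,0,0],[0.814,0,-0.581,0,0],[0,0,0,0,0]]]'
```

```text
time: 21.55
position: [574.9, -144.2, 145.0]
orientation: [[-0.026, 0.999, 0.024], [0.814, 0.035, -0.58], [-0.58, 0.004, -0.814]]
ft_force: [-2.6, 3.9, 10.0]
finger_gap: 23.9
grasp_force: 50.0
```

```bash
python3 -m handwheel '[[[0.78,0,-0.615,0,0],[0.814,0,-0.583,0,0],[0.814,0,-0.583,0,0],[0.814,0,-0.583,0,0],[0,0,0,0,0]]]'
```

```text
time: 22.18
position: [573.4, -104.6, 145.2]
orientation: [[-0.026, 0.999, 0.023], [0.814, 0.034, -0.579], [-0.58, 0.004, -0.815]]
ft_force: [-0.4, 3.5, 3.6]
finger_gap: 23.8
grasp_force: 50.0
```

```bash
python3 -m handwheel '[[[0.814,0,-0.58,0,0],[0.814,0,-0.581,0,0],[0.814,0,-0.581,0,0],[0.814,0,-0.581,0,0],[0,0,0,0,0]]]'
```

```text
time: 22.8
position: [572.1, -64.8, 145.2]
orientation: [[-0.026, 0.999, 0.023], [0.814, 0.034, -0.58], [-0.58, 0.004, -0.815]]
ft_force: [-0.4, 1.9, 1.4]
finger_gap: 23.7
grasp_force: 50.0
```

```bash
python3 - <<'E'
from h import *
c=manip.capture("wrist"); d=manip.capture("scene")
a=cv2.cvtColor(c["image"],cv2.COLOR_RGB2BGR);b=cv2.cvtColor(d["image"],cv2.COLOR_RGB2BGR)
cv2.imwrite("pics/m4.png",np.hstack([cv2.resize(a,(400,300)),cv2.resize(b[130:300,110:337],(400,300))]))
E
```

```text
(no output)
```

View pics/m4.png

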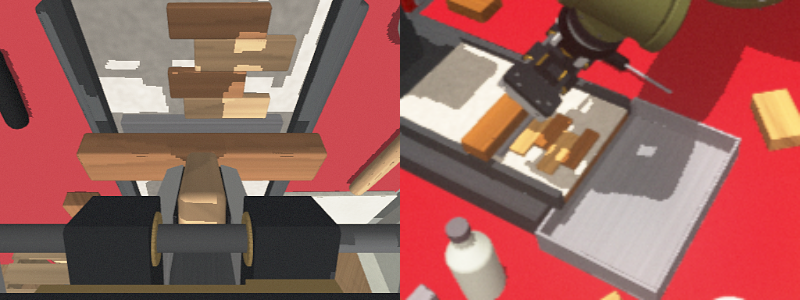

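The left view shows the four chips lined up in front of the sole (rows 5–115), flat and between the rails. The right view shows the board behind the scraper is clean.

```bash
python3 -m handwheel '[[[0.826,0,-0.564,0,0],[0.814,0,-0.58,0,0],[0.814,0,-0.58,0,0],[0.814,0,-0.58,0,0],[0,0,0,0,0]]]'
```

```text
time: 23.52
position: [570.8, -24.8, 145.2]
orientation: [[-0.026, 0.999, 0.024], [0.814, 0.035, -0.58], [-0.58, 0.004, -0.814]]
ft_force: [-0.2, 4.3, 3.7]
finger_gap: 23.9
grasp_force: 50.0
```

```bash
python3 -m handwheel '[[[0.814,0,-0.58,0,0],[0.814,0,-0.58,0,0],[0,0,0,0,0]]]'
```

```text
time: 23.9
position: [570.1, -4.9, 145.1]
orientation: [[-0.026, 0.999, 0.023], [0.814, 0.034, -0.58], [-0.58, 0.004, -0.814]]
ft_force: [-0.9, 3.6, 3.9]
finger_gap: 23.9
grasp_force: 50.0
```

```bash
python3 -m handwheel '[[[0.814,0,-0.58,0,0],[0.814,0,-0.58,0,0],[0.814,0,-0.58,0,0],[0.814,0,-0.58,0,0],[0.814,0,-0.58,0,0],[0.4,0,-0.287,0,0],[0,0,0,0,0]]]'; python3 - <<'E'
from h import *
c=manip.capture("wrist"); d=manip.capture("scene")
a=cv2.cvtColor(c["image"],cv2.COLOR_RGB2BGR);b=cv2.cvtColor(d["image"],cv2.COLOR_RGB2BGR)
cv2.imwrite("pics/m5.png",np.hstack([cv2.resize(a,(400,300)),cv2.resize(b[130:300,110:337],(400,300))]))
E
```

```text
time: 24.78
position: [568.2, 49.6, 145.1]
orientation: [[-0.025, 0.999, 0.023], [0.814, 0.034, -0.58], [-0.58, 0.004, -0.815]]
ft_force: [-1.2, 3.0, 5.1]
finger_gap: 23.6
grasp_force: 50.0
```

View pics/m5.png

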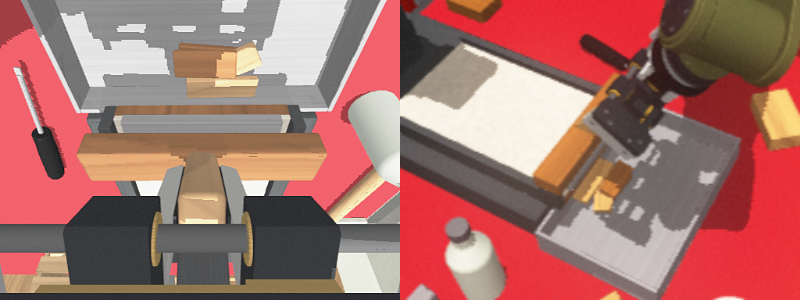

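```bash
python3 -m handwheel '[[[-0.58,0,-0.815,0,0],[-2.5,0,-3.5,0,0],[-2.5,0,-3.5,0,0],[0,0,0,0,0]]]'; python3 - <<'E'
from h import *
np.set_printoptions(precision=1,suppress=True)
for n in ["wrist","scene","side"]:
    c=manip.capture(n)
    if n=="wrist": cv2.imwrite("pics/m6.png",cv2.resize(cv2.cvtColor(c["image"],cv2.COLOR_RGB2BGR)[0:200,80:400],(800,500),interpolation=cv2.INTER_CUBIC))
    for r in manip.spot_point(n,"chip0")[:6]: print(n,round(r["confidence"],2),r["point"],px2w(c,*r["point"]))
E
python3 st.py; python3 d.py '[[565,80,235],[481,400,235],[478,454,235],[478,454,106]]'
```

```text
time: 25.38
position: [568.7, 49.0, 244.2]
orientation: [[-0.022, 0.999, 0.027], [0.815, 0.033, -0.579], [-0.579, 0.01, -0.815]]
ft_force: [-0.4, 0.1, -4.2]
finger_gap: 23.8
grasp_force: 50.0
wrist 0.73 [266.8, 20.7] [578.2  69.8  30.5]
wrist 0.69 [278.2, 32.9] [589.6  59.4  32. ]
wrist 0.66 [275.4, 46.7] [588.   44.9  30.8]
wrist 0.61 [256.1, 22.7] [568.2  67.4  29.7]
scene 0.75 [234.2, 231.9] [572.1  73.   28. ]
scene 0.64 [222.7, 233.2] [591.2  51.3  30.7]
scene 0.52 [219.4, 229.5] [586.1  38.   30.8]
scene 0.44 [232.2, 238.1] [590.   78.4  27.6]
side 0.67 [265.0, 244.6] [567.1 106.    2.5]
side 0.63 [273.1, 253.4] [566.   56.9  30. ]
side 0.43 [281.4, 252.8] [572.5  28.8  67.6]
25.675 [ 16.63  24.09  80.   -34.29  86.76  20.07] [567.5  48.8 239.6]
[[-0.0263  0.9994  0.021 ]
 [ 0.8134  0.0336 -0.5807]
 [-0.5811  0.0018 -0.8139]]
tilt 35.53 F [ 0.26  0.1  -3.8 ] T [ 0.77 -0.06 -0.02] 23.84640704539271 49.99824285507202
[[-0.026  0.999  0.021]
 [ 0.813  0.034 -0.581]
 [-0.581  0.002 -0.814]]
[565.  80. 235.] total [ 2.814 -0.142 -1.441] n 1 each [ 2.814 -0.142 -1.441]
[481. 400. 235.] total [ 26.251  -7.319 -18.758] n 6 each [ 4.375 -1.22  -3.126]
[478. 454. 235.] total [ 4.4   -0.118 -3.142] n 1 each [ 4.4   -0.118 -3.142]
[478. 454. 106.] total [ 7.496 -0.024 10.499] n 3 each [ 2.499 -0.008  3.5  ]
```

View pics/m6.png

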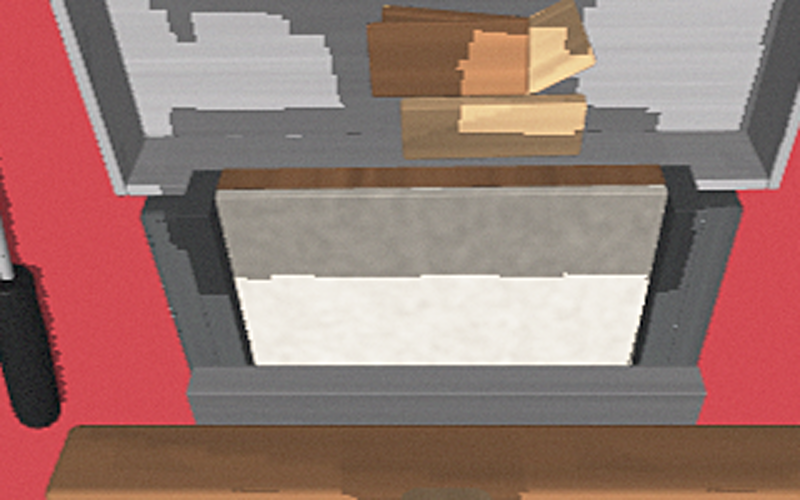

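The picture shows the board empty. All four chips are in the tray around (480,80), with tops about 30 mm above the table. Next I return the scraper.

```bash
python3 -m handwheel '[[[2.8,-0.14,-1.44,0,0],[4.37,-1.22,-3.13,0,0],[4.37,-1.22,-3.13,0,0],[4.37,-1.22,-3.13,0,0],[4.37,-1.22,-3.13,0,0],[4.37,-1.22,-3.13,0,0],[4.37,-1.22,-3.13,0,0],[2.4,-0.1,-1.6,0,0],[2,0,-1.5,0,0],[0,0,0,0,0],[0,0,0,0,0]]]'; python3 st.py; python3 d.py '[[477,453.5,120],[477,453.5,104]]'
```

```text
time: 27.05
position: [478.7, 453.0, 235.8]
orientation: [[-0.025, 0.999, 0.022], [0.813, 0.033, -0.581], [-0.582, 0.004, -0.814]]
ft_force: [0.7, -0.4, -4.4]
finger_gap: 24.0
grasp_force: 50.0
27.05 [ 49.52  49.69  40.15 -25.89 115.46  41.7 ] [478.7 453.  235.8]
[[-0.0251  0.9994  0.0224]
 [ 0.8131  0.0334 -0.5811]
 [-0.5815  0.0036 -0.8135]]
tilt 35.56 F [ 0.65 -0.39 -4.44] T [ 0.8  -0.05 -0.02] 24.01860146519143 49.99824285507202
[[-0.025  0.999  0.022]
 [ 0.813  0.033 -0.581]
 [-0.582  0.004 -0.814]]
[477.  453.5 120. ] total [ 6.777 -0.214  9.392] n 2 each [ 3.388 -0.107  4.696]
[477.  453.5 104. ] total [ 0.93  -0.006  1.302] n 1 each [ 0.93  -0.006  1.302]
```

```bash
python3 -m handwheel '[[[2.2,-0.07,3.1,0,0],[2.4,-0.07,3.3,0,0],[2.2,-0.07,3,0,0],[0.45,0,0.62,0,0],[0.3,0,0.42,0,0],[0,0,0,0,0],[0,0,0,0,0]]]'
```

```text
time: 27.92
position: [477.3, 454.7, 109.0]
orientation: [[-0.024, 0.999, 0.024], [0.815, 0.034, -0.579], [-0.58, 0.006, -0.815]]
ft_force: [-0.7, 0.1, -3.8]
finger_gap: 23.8
grasp_force: 50.0
```

```bash
python3 -m handwheel '[[[0.06,0,0.08,0,0],[0.06,0,0.08,0,0],[0,0,0,0,0]]]'
```

```text
time: 28.3
position: [477.0, 454.4, 105.6]
orientation: [[-0.025, 0.999, 0.023], [0.814, 0.034, -0.58], [-0.581, 0.004, -0.814]]
ft_force: [-0.3, 0.3, -4.3]
finger_gap: 23.8
grasp_force: 50.0
```

```bash
python3 -m handwheel '[[[0.09,0,0.12,0,0],[0.06,0,0.08,0,0],[0.06,0,0.08,0,0],[0.06,0,0.08,0,0],[0,0,0,0,0]]]'
```

```text
time: 28.92
position: [476.9, 454.5, 101.1]
orientation: [[-0.025, 0.999, 0.023], [0.814, 0.034, -0.58], [-0.581, 0.004, -0.814]]
ft_force: [-0.2, 0.5, -3.2]
finger_gap: 23.6
grasp_force: 50.0
```

```bash
python3 -m handwheel '[[[0.06,0,0.08,0,0],[0,0,0,0,0]]]'
```

```text
time: 29.18
position: [477.0, 454.6, 100.3]
orientation: [[-0.025, 0.999, 0.023], [0.814, 0.034, -0.58], [-0.581, 0.004, -0.814]]
ft_force: [0.3, 0.0, -2.7]
finger_gap: 23.7
grasp_force: 50.0
```

```bash
python3 -m handwheel '[[[0.03,0,0.04,0,0],[0,0,0,0,0]]]'
```

```text
time: 29.42
position: [477.0, 454.7, 100.2]
orientation: [[-0.025, 0.999, 0.023], [0.814, 0.034, -0.58], [-0.58, 0.004, -0.814]]
ft_force: [0.6, 1.7, 1.8]
finger_gap: 23.7
grasp_force: 50.0
```

Seated on the rest. I release and retreat.

```bash
python3 -m handwheel '[[[0,0,0,0,0.3],[0,0,0,0,0.6],[0,0,0,0,1],[0,0,0,0,1],[0,0,0,0,1],[0,0,0,0,1],[0,0,0,0,1],[0,0,0,0,1]]]'; python3 -m handwheel '[[[0,0,-1,0,1],[0,0,-4,0,1],[0,0,-5,0,1],[0,0,-5,0,1],[0,0,0,0,1],[0,0,0,0,1],[0,0,0,0,1]]]'; python3 - <<'E'
from h import *
np.set_printoptions(precision=1,suppress=True)
c=manip.capture("side"); ims=[cv2.resize(cv2.cvtColor(c["image"],cv2.COLOR_RGB2BGR)[80:290,120:400],(400,300))]
c=manip.capture("scene"); ims.append(cv2.resize(cv2.cvtColor(c["image"],cv2.COLOR_RGB2BGR)[180:340,150:450],(400,300)))
cv2.imwrite("pics/m7.png",np.hstack(ims))
for n in ("side","scene"):
    c=manip.capture(n);W=cloud(c).reshape(-1,3)
    for z0,z1,t in ((70,82,"bar"),(44,56,"bearers")):
        q=W[(W[:,2]>z0)&(W[:,2]<z1)&(W[:,0]>350)&(W[:,0]<600)&(W[:,1]>350)&(W[:,1]<500)]
        r=cv2.minAreaRect(q[:,:2].astype(np.float32)); print(n,t,r,q[:,2].mean())
        if t=="bar":
            A=np.c_[q[:,:2],np.ones(len(q))]; print(np.linalg.lstsq(A,q[:,2],rcond=None)[0])
E
```

```text
time: 30.42
position: [477.0, 454.6, 99.7]
orientation: [[-0.025, 0.999, 0.023], [0.814, 0.034, -0.58], [-0.581, 0.004, -0.814]]
ft_force: [0.8, -0.4, 0.9]
finger_gap: 92.6
grasp_force: 0.0
time: 31.3
position: [472.0, 533.4, 213.9]
orientation: [[-0.026, 0.999, 0.024], [0.813, 0.035, -0.581], [-0.582, 0.005, -0.813]]
ft_force: [0.2, -0.1, 0.1]
finger_gap: 94.0
grasp_force: 0.0
side bar ((476.4039306640625, 429.15960693359375), (204.02572631835938, 43.455204010009766), 2.3026673793792725) 74.48437958106297
[-0.   0.  67.8]
side bearers ((475.5852355957031, 425.6814880371094), (227.63438415527344, 81.10877990722656), 0.8553416132926941) 49.66148896846037
scene bar ((476.9359130859375, 432.6374816894531), (205.6829833984375, 42.38218688964844), 2.0420873165130615) 76.24301903077621
[-0.   0.  74.1]
scene bearers ((475.9243469238281, 429.19061279296875), (230.2594757080078, 79.826171875), 0.6362783908843994) 50.20158948550792
```

View pics/m7.png

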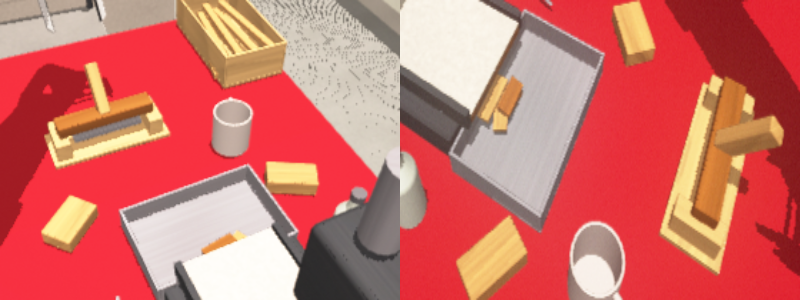

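The views show the scraper upright and centred on its rest (bar at (105,115) left, (720,150) right). The chips are inside the tray and the bystanders are unmoved.

```bash
python3 -c "
from station import manip
print(manip.sign_off())"
```

```text
the job is handed in; nothing more can be done
None
```

The job is handed in at about 31 s of the 61 s: all four chips are in the tray, the scraper lies upright about 3 mm off the middle of its rest and released, and the bystanders look unmoved; the hand-in returned no verdict.

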